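# Tighten the mould press with the pin wrench

## Robot

A 6-joint arm with a two-finger parallel gripper is mounted at the origin on the work surface. World frame = base frame: x ahead of the robot, y to its left, z up, the work surface at z = 0. Lengths are in m, angles in degrees, forces in N, time in s.
With the tool pointing down it reaches from about 0.4 to 0.825 m from the base axis. Payload 7 kg.
Tool frame: the origin (TCP) lies at the very end of the fingers, on their centre line; the grasp point (between the pads) lies r.pinch_z behind it (r.pinch_z is the distance from the TCP to the grasp point, in m); z points along the fingers, y is the direction in which the jaws open and shut (so a half turn about z gives the same grasp; the last joint's range is limited). The gripper opens to 88 mm and grips with 3 to 60 N. Pads are 19 mm wide; open, the fingers measure 130 mm over their backs; the gripper's body (78 mm by 193 mm) begins 47 mm behind the grasp point.
Start: joints at [80.678, 20.546, 0.682, 0, -70.136, -16.507], TCP at [0.294, 0.608, 0.193] pointing down, gripper open.
Joint ranges: [-176.03, 176.03], [-82.01, 121.73], [-58.28, 71.71], [-173.87, 95.51], [-174.79, -0.11], [-173.66, 173.66]. Speed limits (degrees/s): [136.94, 136.94, 172.46, 180, 180, 180].

## Interface

Orientations are given as [roll, pitch, yaw] about the fixed x, y, z axes, in that order (R = Rz(yaw) Ry(pitch) Rx(roll)).
In Python, from plant import r gives the robot as it stands. The module is installed in compiled form; this text tells all that it offers.
- The arm moves only by the tool servo_tool, never from a script. Its argument "steps" is a list of rows, each a list of 5 numbers: the finger opening in cm, from 0 to 8.76, then the shift along the tool's x, y, z in cm, then the turn about the tool's z in degrees. In form: [[fingers, x, y, z, spin], ...]. A call has 1 to 8 rows; each row shifts and turns the commanded pose from where the row before left it, along the tool's axes as they then stand; what a row does not reach is not made up. A row lasts 1/8 s, in which the tool goes at most 62.5 mm and 10.7 degrees, less where a joint would pass 70% of its speed; a pose out of reach is approached as far as the arm can. A call with a gripper value outside its range is refused whole. The fingers move at their own pace and stop on an object; "squeeze" is the grip in N (left out, the last holds). Time passes only in rows, so rows that do not move let the fingers close. It gives the time, the measured TCP pose, the force and the opening at its end, in the units of the state.
- r.get_state(): the state, without advancing time (a new reading comes with each control period).
- r.capture(name): name is "side" or "top" or "wrist"; returns the picture (480x640x3 uint8, red, green, blue); there is no depth.
- r.calibration(name): a dict with "K" (3x3 intrinsics, pixels), "rvec" (rotation vector, rad) and "tvec" (3), from world to camera coordinates, as OpenCV has them; the wrist camera has in their place "tool_from_camera" (4x4, takes a point from camera to tool coordinates, whose origin is the TCP and whose axes are the flange's). Camera axes: x right, y down, z forward; pixel columns grow to the right and rows downward; lengths in m; the calibration is good to about 2 mm. A picture is of the moment at which its call begins: read the wrist's pose just before it. calibration takes no time and is no camera call.
- r.close_job(): hands the job in, once; it reports no verdict.
The state is a dict: "time_s": time; "joints": joint angles; "qd": joint speeds; "joint_torque": joint torques, N m; "tcp_pos": TCP position; "eef_rot": TCP orientation; "contact_force": force on the tool from outside, world axes, zero at the start; "moment": the same for the moment, N m; "gripper_width": finger opening in m.
Only numpy, scipy, OpenCV 4.12 (cv2) and the standard library are available. Lean on these libraries where they do the work, as an engineer would, in place of code of your own. Each camera call takes 0.05 s, during which the arm holds its last target.

## Task

Tighten the steel ring nut of the chocolate mould press fully home, clockwise seen from above, until its red lug meets the red mark on the press wall. Use the teal-handled pin wrench: push in short strokes between the walls, lifting the wrench out and dropping its pin behind the next lug for each new stroke, and do not touch the press with the gripper fingers. Then put the wrench back on its rack as it lay, and leave the black-handled scraper alone.

Things in the scene. Friction and masses are not known exactly. Their poses are not given: they have to be found in the camera images.
- pin_wrench: Level bar, 0.25 kg, teal handle, round steel pin down at far end. mm; origin on centre line at underside, below the grip place; x to the pin, z up. Handle x -70..50, 22 wide, z 0..24; neck to x 150, 18 wide, z 0..14; pin x 150, radius 7, tip z -28. Starts on a fixed beech rack (put it back there): saddles 50 above table, 14 thick, at x -58 and 62, lips 44 apart, 12 high, fingers fit between.
- press: White walls. mm; origin on table under nut axis; mouth faces -x, to the robot; z up. Side walls y +-64..72; front lips at x -74..-66 leave y +-47 open; all to z 125. Plate top z 68. Nut: hub radius 24 to z 96, stud radius 9 to z 125, 6 radial lugs 12 wide to radius 58, z 70..92. Bar along +x through mouth, pin at x -40, wrench origin z 103: pushing pin from y -30 to +30 turns nut about 60 deg.
- ring_nut (a joint): Turn of the nut, rad, clockwise from above (near side goes to press +y). Starts 0 to 0.3, hard stop = home at 2.1; stays where left, about 2 N at the pin. Red lug's direction in the press frame, from -x towards +y: -0.244 + value; other lugs every 1.047 rad. At 2.1 it meets the red stripe on the +y wall (x 20 mm). Two or three strokes.
- scraper: Bystander, leave alone: black handle of the same shape as the wrench's, but a flat steel blade 60 mm wide, no pin. Lies on a second, identical rack; racks stand left and right of the press front, which is which varies. Origin and axes as for the wrench.
There are look-alikes about, which are no part of the job. Leave any orange look-alike of the pin_wrench alone.

How it is judged:
By the outcome, as a careful person would: the job done as asked, in the order asked, and still so for the second after the job is handed in, with the robot touching nothing.
It also fails if it takes over 51 s, if anything falls off the work surface, if the arm or the gripper's body presses on something with over 40 N, if the wrist force passes 120 N, or if a joint passes its speed limit or range.

## Working session

There is one attempt and no reset: what is moved stays moved. The work goes in short steps, Python scripts to look and compute and a tool call to move; the robot and the scene stay as the last step left them, time stands still between calls to the robot, and variables do not carry over. Pictures are saved under pics/ and viewed, and the job is handed in when it is done.

Besides the shell and the picture viewer there is one more tool, called after "Emit:" by a JSON object that holds its "method" and its "body". servo_tool: Moves the arm, as the interface text tells. Its arguments: {"type":"object","properties":{"steps":{"type":"array","items":{"type":"array","items":{"type":"number"}}},"squeeze":{"type":"number"}},"required":["steps"]}

```bash
mkdir -p pics; cat > h.py <<'E'
import numpy as np, cv2
from scipy.spatial.transform import Rotation as R
from plant import r
def cap(n,f):
    im=r.capture(n); cv2.imwrite('pics/'+f+'.png',cv2.cvtColor(im,cv2.COLOR_RGB2BGR)); return im
def ray(n,u,v):
    c=r.calibration(n);K=np.array(c['K']);Rm=cv2.Rodrigues(np.array(c['rvec'],float))[0];t=np.array(c['tvec'],float).ravel()
    d=Rm.T@np.linalg.inv(K)@np.array([u,v,1.]);return -Rm.T@t,d
def pt(n,u,v,z):
    o,d=ray(n,u,v);return o+d*(z-o[2])/d[2]
def proj(n,P):
    c=r.calibration(n);return cv2.projectPoints(np.array(P,float).reshape(-1,1,3),np.array(c['rvec'],float),np.array(c['tvec'],float),np.array(c['K'],float),None)[0].reshape(-1,2)
E
python3 - <<'E'
from h import *
print(r.get_state(), r.pinch_z)
cap('top','top0');cap('side','side0')
for n in('top','side'):print(r.calibration(n), ray(n,320,240))
print(r.calibration('wrist'))
E
```

```text
{'time_s': 0.0, 'joints': array([ 8.06804165e+01,  2.05921686e+01,  6.32725537e-01, -2.05914417e-02,
       -7.01352108e+01, -1.65075949e+01]), 'qd': array([ 0.09754811,  0.01414502, -0.04113259,  0.03422823, -0.0943243 ,
       -0.04984281]), 'joint_torque': array([ 8.55449780e-04, -5.82713163e+01,  2.93062466e+01,  6.99744925e+00,
        7.11334185e-03, -1.50826386e-04]), 'tcp_pos': array([0.29384902, 0.6070685 , 0.19240501]), 'eef_rot': array([ 1.79903747e+02, -8.33866084e-03, -2.58341844e+01]), 'contact_force': array([-1.13799776, -0.89022031,  0.3969439 ]), 'moment': array([-0.02333988, -0.02407705,  0.00731802]), 'gripper_width': 0.08769191448100004} 0.0188
{'K': array([[551.13726748,   0.        , 317.12359185],
       [  0.        , 551.13726748, 228.83432193],
       [  0.        ,   0.        ,   1.        ]]), 'rvec': array([ 2.16670421, -2.17777192,  0.08606128]), 'tvec': array([0.00586385, 0.50430803, 1.1438994 ])} (array([ 0.40188769, -0.00664383,  1.18376896]), array([ 0.06764547,  0.00341451, -0.9979229 ]))
{'K': array([[450.31140546,   0.        , 316.43940846],
       [  0.        , 450.31140546, 245.93916882],
       [  0.        ,   0.        ,   1.        ]]), 'rvec': array([ 2.21630937, -0.35431099,  0.17468403]), 'tvec': array([-0.47172883,  0.17477307,  0.78195633])} (array([ 0.28866596, -0.62744569,  0.62250566]), array([ 0.25682928,  0.7506311 , -0.6089566 ]))
{'K': array([[341.43082656,   0.        , 318.25048969],
       [  0.        , 341.43082656, 239.53646404],
       [  0.        ,   0.        ,   1.        ]]), 'tool_from_camera': array([[-4.13442269e-04, -9.62483640e-01, -2.71339402e-01,
         7.41605170e-02],
       [ 9.99999281e-01, -9.24566747e-05, -1.19574943e-03,
        -3.34963157e-04],
       [ 1.12580212e-03, -2.71339701e-01,  9.62482986e-01,
        -1.92213952e-01],
       [ 0.00000000e+00,  0.00000000e+00,  0.00000000e+00,
         1.00000000e+00]])}
```

View pics/top0.png

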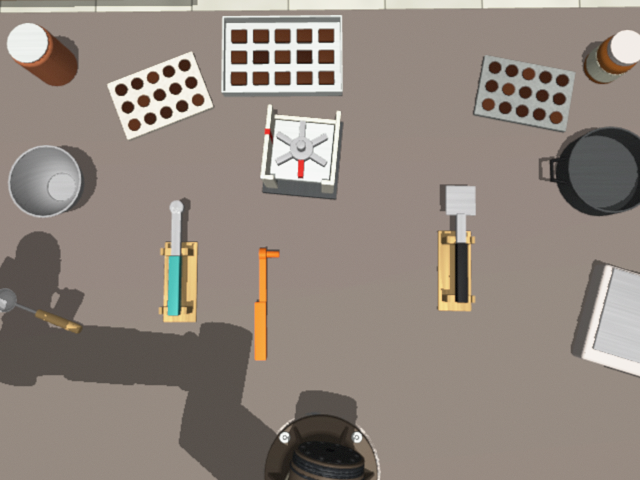

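View pics/side0.png

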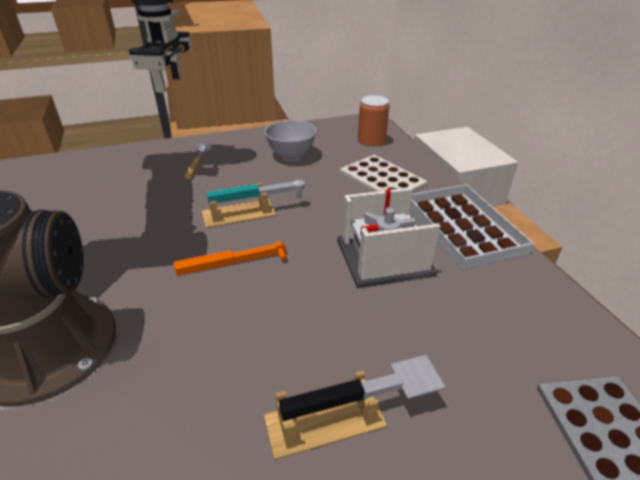

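The top view shows the wrench (teal) around (175,260), the press around (301,150) with the red lug at about (301,170), and the scraper at (460,250). The orange decoy is at (262,305).

```bash
python3 - <<'E'
import cv2
im=cv2.imread('pics/top0.png')
a=cv2.resize(im[95:205,250:355],None,fx=5.5,fy=5.5,interpolation=cv2.INTER_CUBIC)
b=cv2.resize(im[190:330,150:210],None,fx=4.2,fy=4.2,interpolation=cv2.INTER_CUBIC)
cv2.imwrite('pics/zp.png',a);cv2.imwrite('pics/zw.png',b)
E
python3 - <<'E'
from h import *
im=cv2.cvtColor(cv2.imread('pics/top0.png'),cv2.COLOR_BGR2HSV)
m=cv2.inRange(im,(80,100,60),(100,255,255));m[:, :150]=0;m[:,210:]=0
c=max(cv2.findContours(m,0,1)[0],key=cv2.contourArea)
(u,v),wh,ang=cv2.minAreaRect(c);print('teal',u,v,wh,ang)
B=cv2.boxPoints(((u,v),wh,ang));print(B);print(np.array([pt('top',*b,0.074) for b in B]))
E
```

```text
teal 174.13182067871094 285.0185546875 (11.906615257263184, 58.29832077026367) 1.6846843957901
[[167.32413 313.9801 ]
 [169.03806 255.70697]
 [180.93951 256.057  ]
 [179.22559 314.33014]]
[[0.33053046 0.30313444 0.074     ]
 [0.44697402 0.30190645 0.074     ]
 [0.44614656 0.2778269  0.074     ]
 [0.32973943 0.2792758  0.074     ]]
```

View pics/zp.png

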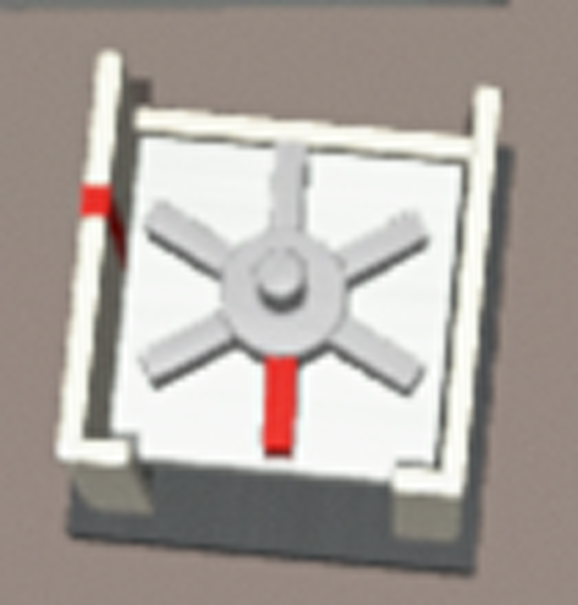

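View pics/zw.png

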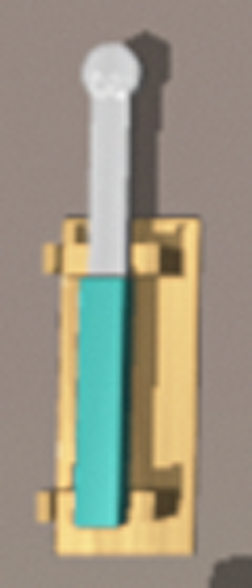

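```bash
python3 - <<'E'
from h import *
cr=lambda a,b:(250+(a+.5)/5.5-.5,95+(b+.5)/5.5-.5)
fl=pt('top',*cr(60,457),.125);fr=pt('top',*cr(460,492),.125)
print('front corners',fl,fr,np.linalg.norm(fl-fr))
bl=pt('top',*cr(97,55),.125);br=pt('top',*cr(500,92),.125);print(bl,br)
st=pt('top',*cr(283,273),.125);print('stud',st)
yv=(fl-fr);print('yaw',np.degrees(np.arctan2(-yv[0],yv[1])), [np.degrees(np.arctan2(*(b-f)[[1,0]])) for b,f in((bl,fl),(br,fr))])
tip=pt('top',*cr(279,452),.092);hub=pt('top',*cr(283,295),.096);print('lug tip',tip,'hub',hub)
t2=pt('top',*cr(293,145),.092);print('opp',t2,'mid',(tip+t2)/2)
pin=pt('top',150+110.5/4.2-.5,190+70.5/4.2-.5,.064);print('pin',pin)
E
```

```text
front corners [0.59581477 0.11215513 0.125     ] [ 0.58240993 -0.02926956  0.125     ] 0.1420585536475872
[0.74142761 0.09952506 0.125     ] [ 0.72679834 -0.04460505  0.125     ]
stud [0.66153291 0.03307678 0.125     ]
yaw -5.414564815514352 [np.float64(-4.957276990443815), np.float64(-6.062653255056732)]
lug tip [0.60319834 0.03591614 0.092     ] hub [0.66047156 0.03418221 0.096     ]
opp [0.71753813 0.03053108 0.092     ] mid [0.66036824 0.03322361 0.092     ]
pin [0.548683   0.29267975 0.064     ]
```

Emit:
{"method": "servo_tool", "body": {"steps": [[8.76,0,0,0,-8.6],[8.76,0,0,0,-8.6],[8.76,0,0,0,-8.6],[8.76,2,6,0,0],[8.76,2,6,0,0],[8.76,2,6,0,0],[8.76,2,6,0,0],[8.76,2,6,0,0]], "squeeze": 50}}

```text
time_s: 1.1
tcp_pos: [0.3929, 0.309, 0.1933]
eef_rot: [180.0, 0.0, -0.0]
contact_force: [1.4, -0.2, -0.2]
gripper_width: 0.0874
```

```bash
cat >> h.py <<'E'
def wpt(u,v,z,s):
    c=r.calibration('wrist');T=np.eye(4);T[:3,:3]=R.from_euler('xyz',s['eef_rot'],degrees=True).as_matrix();T[:3,3]=s['tcp_pos']
    M=T@np.array(c['tool_from_camera']);d=M[:3,:3]@np.linalg.inv(np.array(c['K']))@np.array([u,v,1.]);o=M[:3,3];return o+d*(z-o[2])/d[2]
E
python3 - <<'E'
from h import *
s=r.get_state();im=cap('wrist','w1');print(s['tcp_pos'],s['eef_rot'])
h=cv2.cvtColor(im,cv2.COLOR_RGB2HSV)
m=cv2.inRange(h,(80,100,60),(100,255,255))
c=max(cv2.findContours(m,0,1)[0],key=cv2.contourArea)
B=cv2.boxPoints(cv2.minAreaRect(c));print(B);print(np.array([wpt(*b,.074,s) for b in B]))
E
```

```text
[0.39288465 0.30895174 0.19325498] [ 1.79996423e+02  3.91675901e-03 -5.11694920e-03]
[[326. 246.]
 [344. 246.]
 [344. 287.]
 [326. 287.]]
[[0.3730322  0.30175972 0.074     ]
 [0.37302777 0.28461136 0.074     ]
 [0.33079603 0.28376961 0.074     ]
 [0.33079867 0.30152119 0.074     ]]
```

View pics/w1.png

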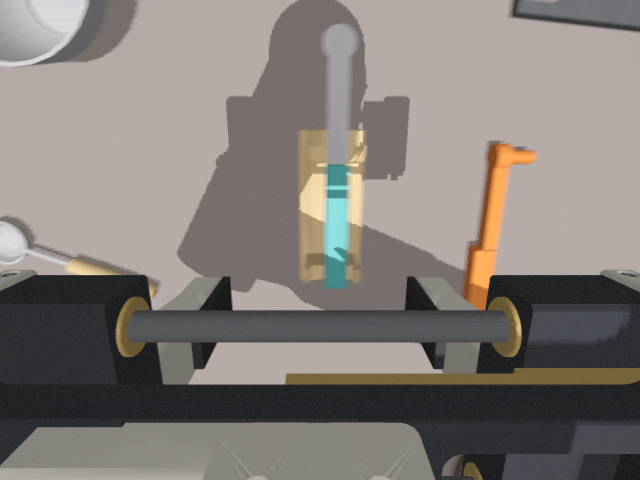

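Handle in the wrist view spans about (327..348, 165) to (326..346, 288), with the pin head at (340,42) and the rack (300..366, 130..283).

```bash
python3 - <<'E'
from h import *
s=r.get_state();im=cv2.imread('pics/w1.png');h=cv2.cvtColor(im,cv2.COLOR_BGR2HSV)
m=cv2.inRange(h,(80,100,30),(100,255,255))
for row in range(160,292,8):
    x=np.where(m[row,300:370])[0]+300
    if len(x): a=wpt(x[0]-.5,row,.074,s);b=wpt(x[-1]+.5,row,.074,s);print(row,x[0],x[-1],a[0].round(4),a[1].round(4),b[1].round(4),((a+b)/2)[1].round(4))
for p in((340,42),(340,43)):print(wpt(*p,.064,s))
z=im[10:75,310:370];cv2.imwrite('pics/z2.png',cv2.resize(z,None,fx=7,fy=7))
E
```

```text
168 328 346 0.446 0.2948 0.2778 0.2863
176 328 345 0.4389 0.2947 0.2785 0.2866
184 328 345 0.4317 0.2947 0.2784 0.2865
192 328 345 0.4245 0.2947 0.2783 0.2865
248 333 343 0.371 0.2896 0.2791 0.2844
256 327 344 0.363 0.2953 0.278 0.2867
264 327 344 0.3548 0.2953 0.2779 0.2866
272 327 343 0.3466 0.2953 0.2787 0.287
280 326 344 0.3382 0.2962 0.2776 0.2869
[0.5491464  0.28449602 0.064     ]
[0.54839509 0.28448488 0.064     ]
```

View pics/z2.png

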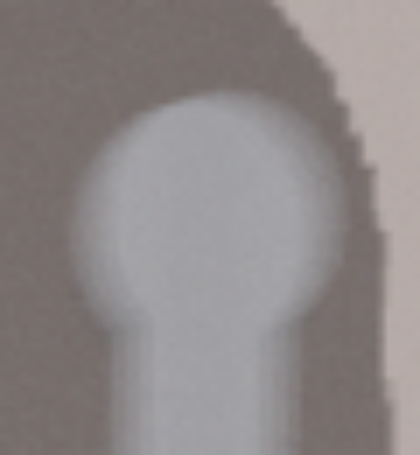

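```bash
cat > wm.py <<'E'
from h import *
import sys
s=r.get_state();im=cap('wrist',sys.argv[1]);print(s['tcp_pos'],s['eef_rot'],s['time_s'])
h=cv2.cvtColor(im,cv2.COLOR_RGB2HSV)
m=cv2.inRange(h,(78,50,20),(102,255,255))
for row in range(160,292,12):
    x=np.where(m[row,290:400])[0]+290
    if len(x): a=wpt(x[0]-.5,row,.074,s);b=wpt(x[-1]+.5,row,.074,s);print(row,x[0],x[-1],a[0].round(4),a[1].round(4),b[1].round(4),((a+b)/2)[1].round(4))
E
python3 wm.py w2
```

```text
[0.39305621 0.30321353 0.1932307 ] [ 1.79893825e+02  7.32340044e-02 -1.20438361e-01] 1.15
172 316 339 0.4425 0.3055 0.284 0.2948
184 316 338 0.4318 0.3056 0.2847 0.2952
196 316 338 0.4209 0.3056 0.2846 0.2951
208 316 338 0.4097 0.3057 0.2844 0.2951
220 316 338 0.3984 0.3057 0.2843 0.295
232 316 338 0.3868 0.3058 0.2841 0.295
244 316 338 0.3751 0.3058 0.284 0.2949
256 316 338 0.363 0.3059 0.2838 0.2949
268 316 337 0.3508 0.306 0.2846 0.2953
280 316 337 0.3382 0.306 0.2844 0.2952
```

View pics/w2.png

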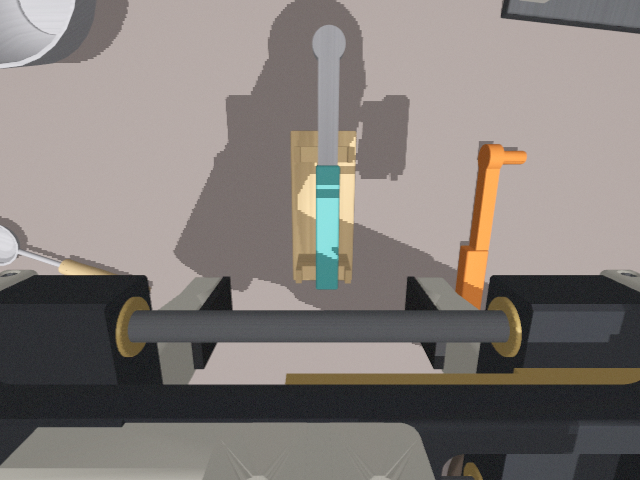

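```bash
python3 wm.py w3|sed -n '1p;3p;10p'; python3 wm.py w4|sed -n '1p;3p;11p';python3 - <<'E'
from h import *
s=r.get_state();print(s['tcp_pos']);im=cv2.imread('pics/w4.png');
cv2.imwrite('pics/z4.png',cv2.resize(im[10:300,270:380],None,fx=2,fy=2))
E
```

```text
[0.39310966 0.30621902 0.19348721] [ 1.79970900e+02  3.36919725e-02 -2.43249272e-01] 1.2
184 319 341 0.4319 0.3059 0.2851 0.2955
268 319 340 0.3508 0.3063 0.2849 0.2956
[0.39321321 0.30853557 0.19365069] [-1.79974692e+02 -4.71335536e-03 -2.20974984e-01] 1.25
184 322 344 0.432 0.3057 0.2848 0.2952
280 322 343 0.3384 0.3058 0.2842 0.295
[0.39312339 0.31006111 0.19363849]
```

View pics/z4.png

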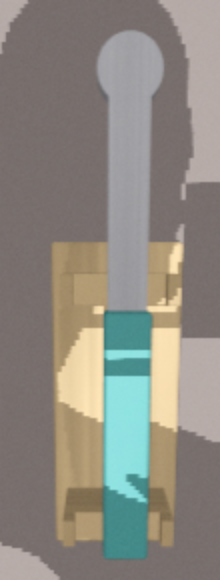

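Emit:
{"method": "servo_tool", "body": {"steps": [[8.76,0.55,1.3,0,0],[8.76,0,0,3,0],[8.76,0,0,3,0],[8.76,0,0,2,0],[8.76,0,0,0,0],[8.76,0,0,0,0],[8.76,0,0,0,0]]}}

```text
time_s: 2.17
tcp_pos: [0.3986, 0.2988, 0.1143]
eef_rot: [-179.9, -0.1, -0.0]
contact_force: [0.1, 0.4, 1.0]
gripper_width: 0.0871
```

```bash
python3 - <<'E'
from h import *
s=r.get_state();print(s['tcp_pos'],s['eef_rot']);cap('wrist','w5')
E
```

```text
[0.39864522 0.29879083 0.11433381] [-1.79923081e+02 -5.80163108e-02 -1.03224457e-03]
```

View pics/w5.png

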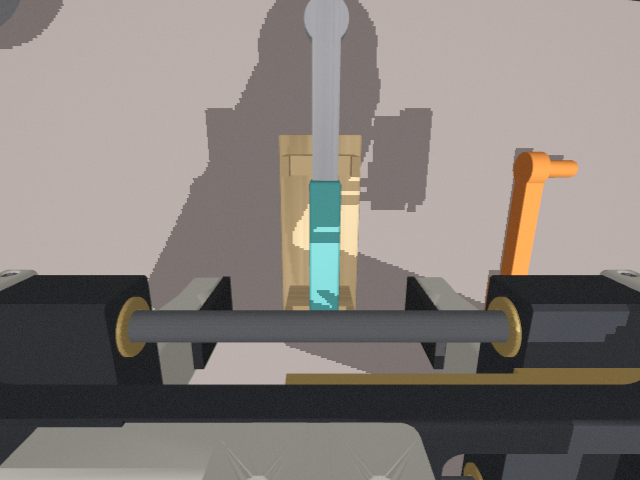

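Emit:
{"method": "servo_tool", "body": {"steps": [[8.76,0,0.3,2,0],[8.76,0,0,2,0],[8.76,0,0,2,0],[8.76,0,0,1.1,0],[8.76,0,0,0,0],[8.76,0,0,0,0],[8.76,0,0,0,0]]}}

```text
time_s: 3.1
tcp_pos: [0.3986, 0.2955, 0.0431]
eef_rot: [-179.9, -0.0, -0.0]
contact_force: [-0.4, 0.0, -0.2]
gripper_width: 0.0873
```

```bash
python3 - <<'E'
from h import *
s=r.get_state();print(s['tcp_pos'],s['eef_rot']);im=cap('wrist','w6');im=cap('side','s6')
cv2.imwrite('pics/z6.png',cv2.cvtColor(cv2.resize(im[130:240,150:330],None,fx=4,fy=4),cv2.COLOR_RGB2BGR))
E
```

```text
[0.39858638 0.29549594 0.04309035] [-1.79937544e+02 -4.38693759e-02 -2.35063724e-02]
```

View pics/w6.png

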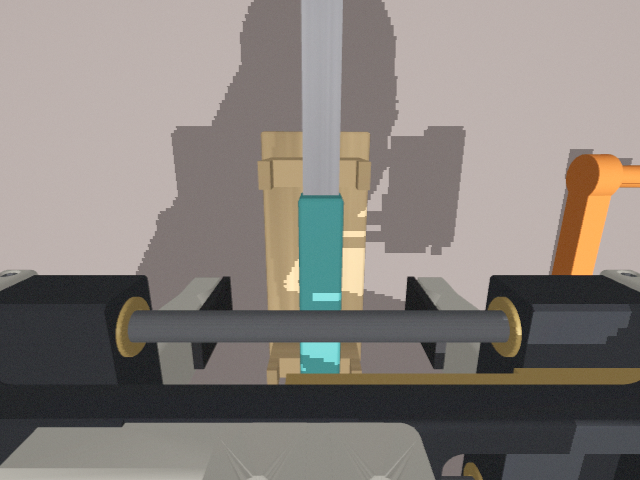

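View pics/z6.png

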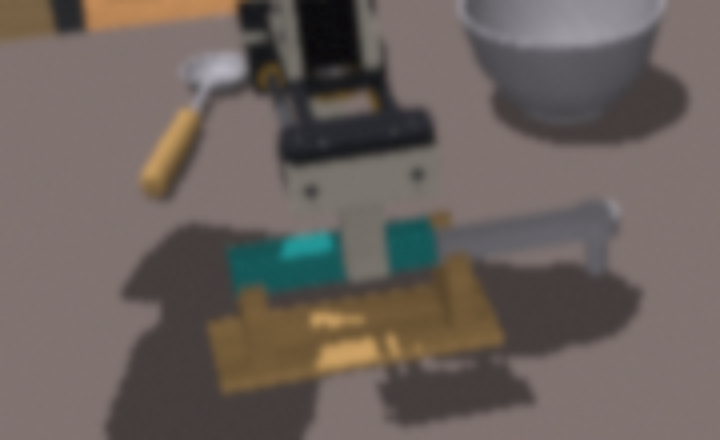

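The fingers straddle the handle between the saddles, with the handle at cols 300–343, about 1.5 mm off centre. Now I'll close them.

Emit:
{"method": "servo_tool", "body": {"steps": [[1,0,0.15,0,0],[1,0,0,0,0],[1,0,0,0,0],[1,0,0,0,0],[1,0,0,0,0]], "squeeze": 55}}

```text
time_s: 3.82
tcp_pos: [0.3983, 0.2935, 0.0423]
eef_rot: [180.0, 0.0, -0.0]
contact_force: [-0.1, -0.0, 0.2]
gripper_width: 0.0431
```

```bash
python3 - <<'E'
from h import *
s=r.get_state();print(s['tcp_pos'],s['eef_rot'],s['contact_force'],s['gripper_width'])
E
```

```text
[0.39826785 0.29352557 0.04234925] [ 1.79997325e+02  1.74004176e-04 -2.59299719e-02] [-0.06781066 -0.03034803  0.19939908] 0.043148391823533326
```

Emit:
{"method": "servo_tool", "body": {"steps": [[1,0,0,0,0],[1,0,0,0,0],[1,0,0,0,0],[1,0,0,0,0]]}}

```text
time_s: 4.32
tcp_pos: [0.3982, 0.2935, 0.0423]
eef_rot: [180.0, 0.0, -0.0]
contact_force: [-0.6, -0.8, -0.3]
gripper_width: 0.0107
```

```bash
python3 - <<'E'
from h import *
s=r.get_state();print(s['tcp_pos'],s['gripper_width']);im=cap('wrist','w7');im=cap('side','s7')
cv2.imwrite('pics/z7.png',cv2.cvtColor(cv2.resize(im[130:240,150:330],None,fx=4,fy=4),cv2.COLOR_RGB2BGR))
print(r.get_state()['gripper_width'])
E
```

```text
[0.3982403  0.29348428 0.04233585] 0.010667664949121235
0.010191024367502856
```

View pics/w7.png

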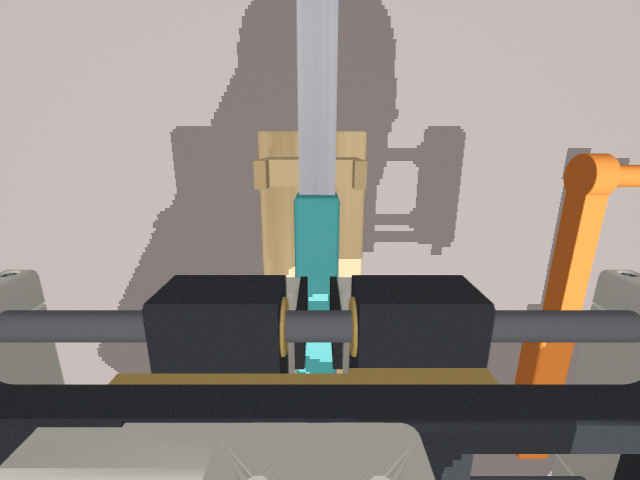

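View pics/z7.png

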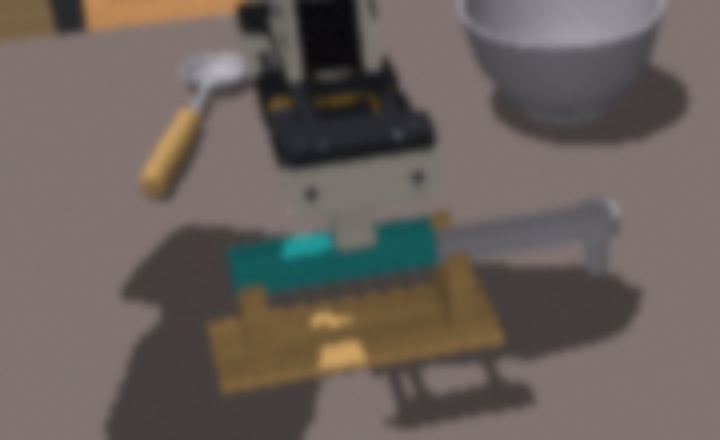

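```bash
python3 - <<'E'
from h import *
P=[(.398,.2935,.0423),(.398,.2825,.05),(.398,.2825,.074),(.398,.3045,.074),(.328,.2825,.05),(.328,.2825,.074),(.448,.2825,.05),(.398,.2755,.0423),(.398,.2755,.061)]
q=proj('side',P);print(((q-[150,130]+.5)*4).round(0))
c=r.calibration('wrist');T=np.linalg.inv(c['tool_from_camera'])
for y in(.011,.005):
  for z in(0,-.0188,-.03):
    p=T@[0.0,y,z,1];p=np.array(c['K'])@p[:3];print(y,z,p[:2]/p[2])
E
```

```text
[[356. 285.]
 [359. 283.]
 [354. 248.]
 [347. 230.]
 [239. 304.]
 [232. 268.]
 [442. 269.]
 [362. 301.]
 [359. 274.]]
0.011 0 [336.70133863 271.7691934 ]
0.011 -0.0188 [338.45689852 284.18582566]
0.011 -0.03 [339.67413526 292.79503408]
0.005 0 [326.71384391 271.76991642]
0.005 -0.0188 [327.50295245 284.18624104]
0.005 -0.03 [328.05008703 292.79519704]
```

```bash
python3 - <<'E'
from h import *
im=cv2.imread('pics/s7.png');im2=cv2.imread('pics/s6.png')
a=[cv2.resize(i[150:215,205:270],None,fx=6,fy=6,interpolation=cv2.INTER_NEAREST) for i in(im2,im)]
cv2.imwrite('pics/z7b.png',np.hstack(a))
E
```

```text
(no output)
```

View pics/z7b.png

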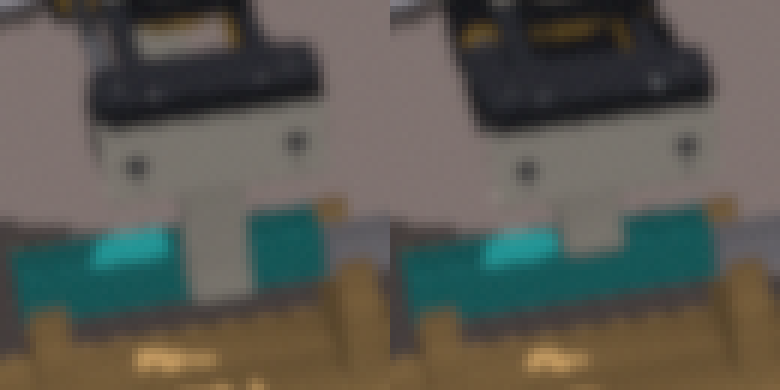

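```bash
python3 - <<'E'
from h import *
for u,v,ys in((241.7,200,(.23,.24,.2515)),(239.5,192,(.275,.28,.2885))):
    o,d=ray('side',u,v)
    for y in ys: print(y,o+d*(y-o[1])/d[1])
# beam / orange check: table points
print(proj('side',[(.3986,.2515,.0431),(.3986,.2305,.0431),(.398,.2885,.0423)]))
print(r.get_state()['joints'])
E
```

```text
0.23 [0.39741964 0.23       0.08283653]
0.24 [0.39868799 0.24       0.07654262]
0.2515 [0.40014658 0.2515     0.06930461]
0.275 [0.40027441 0.275      0.07681604]
0.28 [0.40089277 0.28       0.07379265]
0.2885 [0.401944   0.2885     0.06865288]
[[242.17830367 209.72690386]
 [243.9288513  214.60392684]
 [239.00308594 201.80923798]]
[ 5.92025108e+01  1.27250974e+01 -3.30176332e+01  9.15872148e-06
 -4.42591731e+01  3.07691921e+01]
```

```bash
python3 - <<'E'
from h import *
im=cv2.imread('pics/w7.png');im2=cv2.imread('pics/w6.png')
cv2.imwrite('pics/z7c.png',cv2.resize(im[180:385,270:370],None,fx=2.9,fy=2.9)) 
cv2.imwrite('pics/z7c.png',np.hstack([cv2.resize(im[180:385,250:390],None,fx=2.8,fy=2.8),cv2.resize(im2[180:385,180:320],None,fx=2.8,fy=2.8)]))
E
```

```text
(no output)
```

View pics/z7c.png

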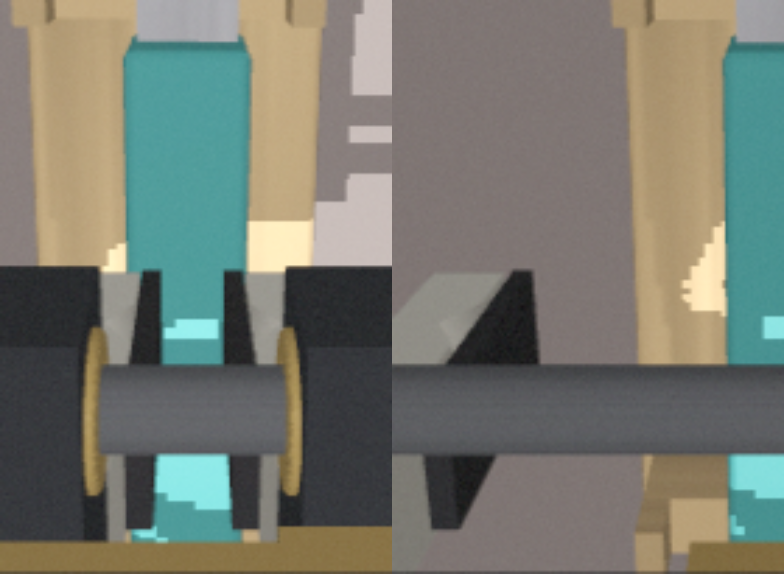

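The fingers closed to 10 mm above the handle. Both camera views show the finger ends about 30 mm short of the reported TCP (pad tips at row 277 in the wrist view). I'll reopen, lower in small steps while watching the force, and look again.

Emit:
{"method": "servo_tool", "body": {"steps": [[6,0,0,0,0],[6,0,0,0,0],[6,0,0,0,0],[6,0,0,0.7,0],[6,0,0,0.7,0],[6,0,0,0.6,0],[6,0,0,0,0]]}}

```text
time_s: 5.3
tcp_pos: [0.398, 0.293, 0.0216]
eef_rot: [179.9, 0.0, -0.0]
contact_force: [-0.9, 0.1, 0.4]
gripper_width: 0.06
```

```bash
python3 - <<'E'
from h import *
s=r.get_state();print(s['tcp_pos'],s['gripper_width'],s['contact_force']);a=cv2.imread('x') ;w=cap('wrist','w8');im=cap('side','s8')
a=np.hstack([cv2.resize(w[180:385,220:420],(390,400)),cv2.resize(im[150:215,205:270],(400,400))])
cv2.imwrite('pics/z8.png',a[:,:,::-1])
E
```

```text
[0.39795624 0.29301293 0.02160784] 0.06003910267251738 [-0.87908441  0.09513959  0.39622992][ WARN:0@0.513] global loadsave.cpp:275 findDecoder imread_('x'): can't open/read file: check file path/integrity
```

View pics/z8.png

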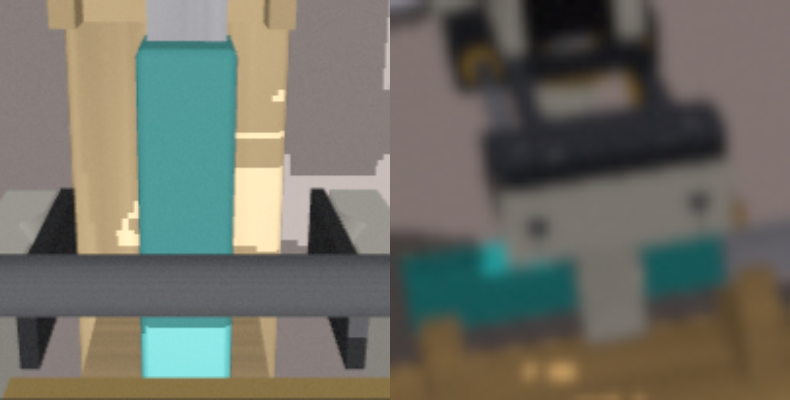

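Emit:
{"method": "servo_tool", "body": {"steps": [[6,0,0,0.5,0],[1.5,0,0,0,0],[1.5,0,0,0,0],[1.5,0,0,0,0],[1.5,0,0,0,0],[1.5,0,0,0,0],[1.5,0,0,0,0]], "squeeze": 55}}

```text
time_s: 6.28
tcp_pos: [0.3983, 0.2937, 0.0175]
eef_rot: [-180.0, -0.0, -0.0]
contact_force: [-0.3, 0.2, 0.4]
gripper_width: 0.0214
```

```bash
python3 - <<'E'
from h import *
s=r.get_state();print(s['tcp_pos'],s['gripper_width'],s['contact_force']) ;w=cap('wrist','w9');im=cap('side','s9')
a=np.hstack([cv2.resize(w[180:385,220:420],(390,400)),cv2.resize(im[150:215,205:270],(400,400))])
cv2.imwrite('pics/z9.png',a[:,:,::-1])
E
```

```text
[0.39834498 0.29367587 0.01746551] 0.021355701617852527 [-0.32669485  0.1952213   0.3598151 ]
```

View pics/z9.png

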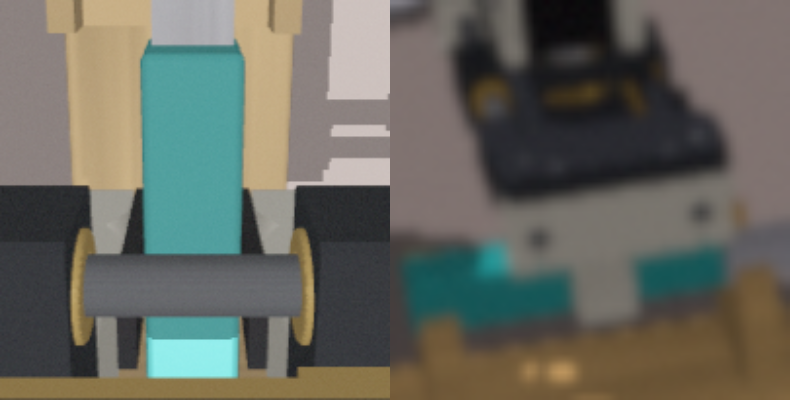

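Emit:
{"method": "servo_tool", "body": {"steps": [[1.5,0,0,-1,0],[1.5,0,0,-2.5,0],[1.5,0,0,-4,0],[1.5,0,0,-4.5,0],[1.5,0,0,0,0],[1.5,0,0,0,0]]}}

```text
time_s: 7.12
tcp_pos: [0.3977, 0.293, 0.1372]
eef_rot: [-180.0, 0.0, -0.1]
contact_force: [0.2, -0.5, -3.1]
gripper_width: 0.0213
```

```bash
python3 - <<'E'
from h import *
s=r.get_state();print(s['tcp_pos'],s['eef_rot'],s['gripper_width'],s['contact_force'],s['moment']) ;w=cap('wrist','w10');im=cap('side','s10')
a=np.hstack([cv2.resize(w[0:385,220:420],(270,520)),cv2.resize(im[90:250,150:310],(520,520))])
cv2.imwrite('pics/z10.png',a[:,:,::-1])
E
```

```text
[0.3977221  0.29300657 0.13717799] [-1.79998232e+02  3.66160480e-02 -5.31174271e-02] 0.021270540213858092 [ 0.18827182 -0.4879063  -3.07724472] [-0.08180449 -0.01110739 -0.01679496]
```

View pics/z10.png

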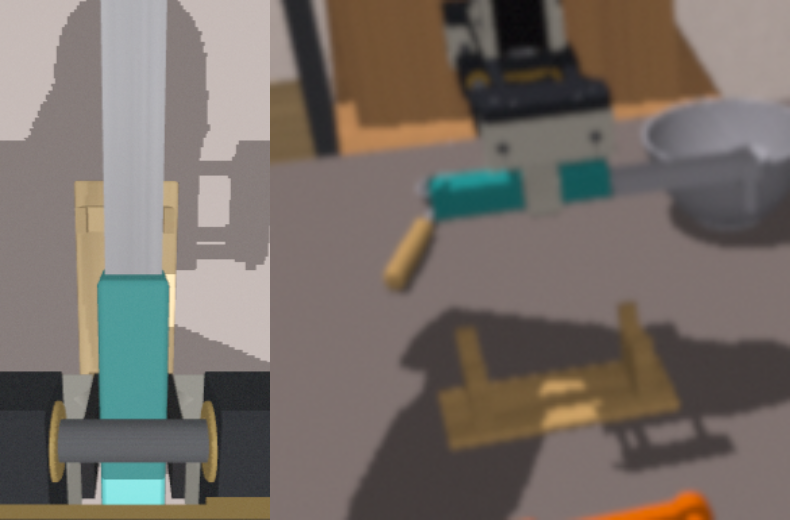

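Emit:
{"method": "servo_tool", "body": {"steps": [[1.5,0.5,2,-0.8,0],[1.5,1.2,4.2,-0.7,1.5],[1.5,1.6,4.8,0,2],[1.5,1.8,5,0,2],[1.5,1.8,5,0,0],[1.5,1.4,3.6,0,0],[1.5,0,1,0,0],[1.5,0,0,0,0]]}}

```text
time_s: 8.22
tcp_pos: [0.4669, 0.0325, 0.152]
eef_rot: [180.0, 0.1, -5.6]
contact_force: [-0.3, 0.2, -2.3]
gripper_width: 0.0213
```

```bash
cat > look.py <<'E'
from h import *
import sys
n=sys.argv[1]
s=r.get_state();print(s['time_s'],s['tcp_pos'],s['eef_rot'],s['gripper_width'],s['contact_force'],s['moment']) ;t=cap('top','t'+n);im=cap('side','s'+n)
a=np.hstack([cv2.resize(t[90:210,240:360],(400,400),interpolation=cv2.INTER_CUBIC),cv2.resize(im[150:290,310:450],(400,400),interpolation=cv2.INTER_CUBIC)])
cv2.imwrite('pics/z%s.png'%n,a[:,:,::-1])
O=np.array([.6615,.0335]);a=np.radians(-5.5);ex=np.array([np.cos(a),np.sin(a)]);ey=np.array([-ex[1],ex[0]])
y=np.radians(s['eef_rot'][2]);p=s['tcp_pos'][:2]+.1504*np.array([np.cos(y),np.sin(y)])-O
print('pin press xy mm',(p@ex*1e3).round(1),(p@ey*1e3).round(1),'origin z',s['tcp_pos'][2]+.0325)
E
python3 look.py 11
```

```text
8.225 [0.4668609  0.03248105 0.15202372] [ 1.79975864e+02  5.20484003e-02 -5.63523530e+00] 0.021290950143723338 [-0.27418657  0.23701128 -2.31217582] [ 0.01476006 -0.04035724  0.04087931]
pin press xy mm -43.2 -20.0 origin z 0.18452371501716647
```

View pics/z11.png

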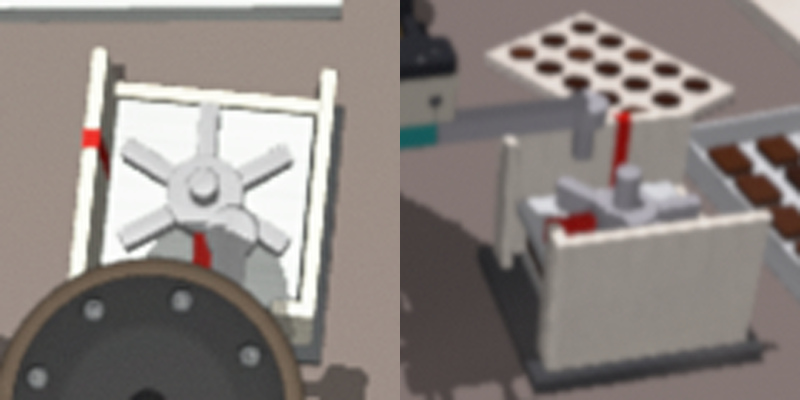

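View pics/t11.png

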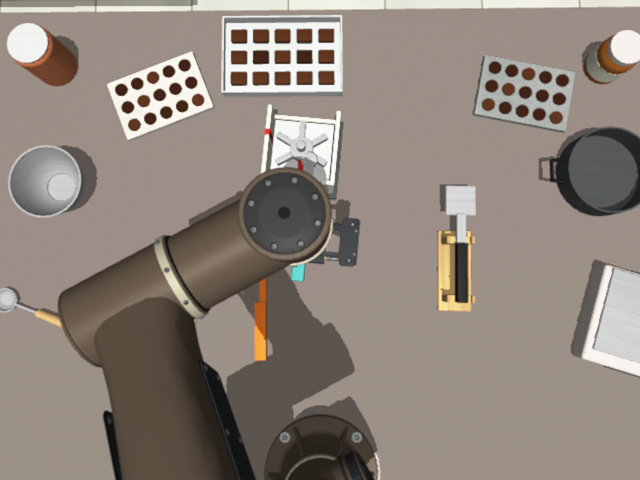

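```bash
python3 - <<'E'
from h import *
print(pt('top',310.3,157.2,.1985), r.get_state()['tcp_pos'])
s=r.get_state();y=np.radians(s['eef_rot'][2]);print(s['tcp_pos'][:2]+.1504*np.array([np.cos(y),np.sin(y)]))
# press rim check in side: front corners
O=np.array([.6615,.0335]);a=np.radians(-5.5);ex=np.array([np.cos(a),np.sin(a)]);ey=np.array([-ex[1],ex[0]])
P=[np.r_[O+x*ex+yy*ey,z] for x,yy,z in((-.074,-.072,.125),(-.074,.072,.125),(0,0,.125),(-.04,-.02,.15))]
for n in('top','side'):print(n,proj(n,P))
E
```

```text
[0.61942172 0.01356224 0.1985    ] [0.46718887 0.03377336 0.15225239]
[0.61689162 0.01930802]
top [[334.16325348 184.78851275]
 [260.44320665 178.22697316]
 [300.82913773 144.24527408]
 [308.81265454 162.57067796]]
side [[365.60819348 236.83456025]
 [344.53505858 195.98466372]
 [390.27243202 210.54369104]
 [375.33155454 207.84967718]]
```

```bash
python3 - <<'E'
from h import *
s=r.get_state();print(s['tcp_pos'],s['eef_rot']);w=cap('wrist','w12');t=cap('top','t12');print(r.get_state()['tcp_pos'])
a=np.hstack([cv2.resize(w[0:385,220:420],(270,520)),cv2.resize(t[130:180,280:330],(520,520),interpolation=cv2.INTER_CUBIC)])
cv2.imwrite('pics/z12.png',a[:,:,::-1])
E
```

```text
[0.46718887 0.03377336 0.15225239] [ 1.79997294e+02  1.60869494e-02 -5.51919089e+00]
[0.46733507 0.03423158 0.15235456]
```

View pics/z12.png

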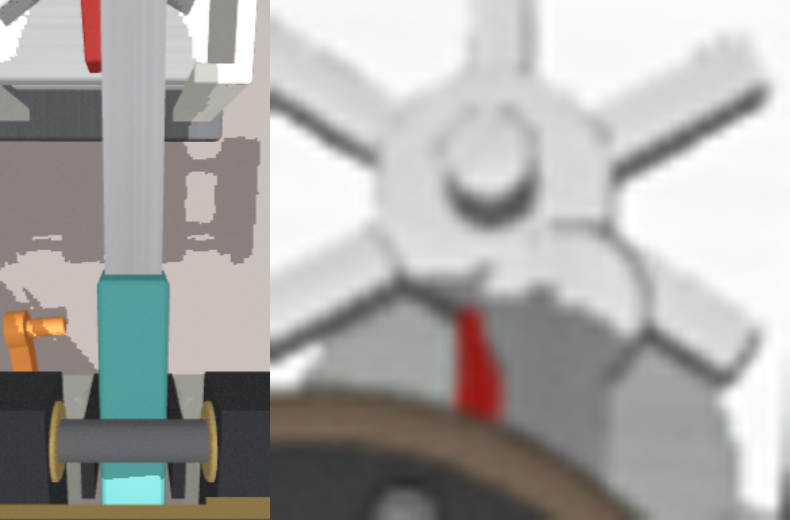

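View pics/w12.png

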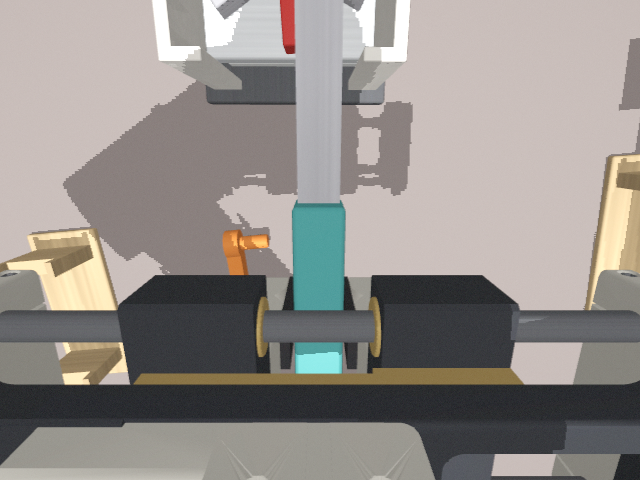

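```bash
python3 - <<'E'
from h import *
print(pt('top',308.6,158.3,.1985),pt('top',308.6,158.3,.1865))
s=r.get_state();y=np.radians(s['eef_rot'][2]);print(s['tcp_pos'],s['tcp_pos'][:2]+.1504*np.array([np.cos(y),np.sin(y)]))
# press from wrist: lips' inner corners + lug tip
for n,p,z in(('lipL',(203,62),.125),('lipR',(371,62),.125),('outL',(160,60),.125),('outR',(406,64),.125),('lugtip',(291,50),.092)):print(n,wpt(*p,z,s))
E
```

```text
[0.61741439 0.01665622 0.1985    ] [0.62003938 0.01694    0.1865    ]
[0.46733507 0.03423158 0.15235456] [0.61705307 0.01992484]
lipL [0.59312853 0.08987234 0.125     ]
lipR [ 0.58375403 -0.00759739  0.125     ]
outL [0.59656686 0.11460076 0.125     ]
outR [ 0.58074233 -0.02786521  0.125     ]
lugtip [0.60246014 0.03971236 0.092     ]
```

Emit:
{"method": "servo_tool", "body": {"steps": [[1.5,0.3,0.25,0,0],[1.5,0,0,1,0],[1.5,0,0,2,0],[1.5,0,0,2,0],[1.5,0,0,2,0],[1.5,0,0,1.1,0],[1.5,0,0,0,0],[1.5,0,0,0,0]]}}

```text
time_s: 9.43
tcp_pos: [0.4707, 0.0309, 0.0719]
eef_rot: [-180.0, -0.0, -5.5]
contact_force: [-0.2, -0.1, -1.5]
gripper_width: 0.0214
```

```bash
sed -i 's/\[.6615,.0335\]/[.662,.035]/' look.py; python3 look.py 13
```

```text
9.425 [0.47069045 0.03086957 0.07189473] [-1.79984811e+02 -4.74911974e-02 -5.51500970e+00] 0.021386848563197003 [-0.15904158 -0.11956107 -1.48424954] [-0.07581103  0.00330463 -0.02538545]
pin press xy mm -39.6 -22.5 origin z 0.10439473487099621
```

View pics/z13.png

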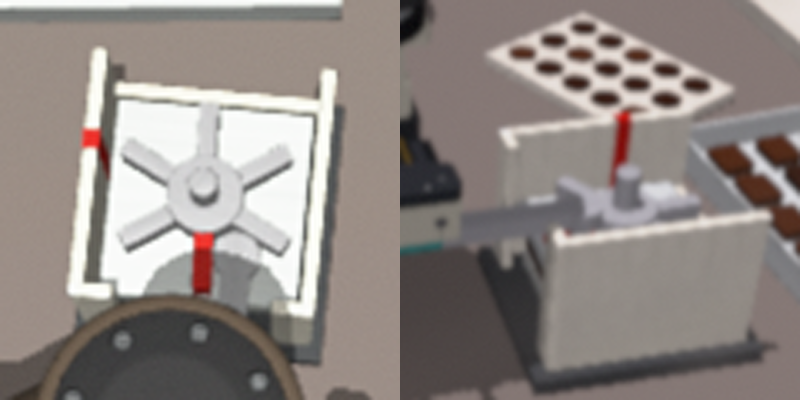

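Emit:
{"method": "servo_tool", "body": {"steps": [[1.5,0,-0.5,0,0],[1.5,0,-0.8,0,0],[1.5,0,-0.9,0,0],[1.5,0,-0.9,0,0],[1.5,0,-0.9,0,0],[1.5,0,-0.7,0,0],[1.5,0,-0.6,0,0],[1.5,0,0,0,0]]}}

```text
time_s: 10.52
tcp_pos: [0.4754, 0.0841, 0.0713]
eef_rot: [-180.0, -0.0, -5.5]
contact_force: [-0.2, -0.1, -2.1]
gripper_width: 0.0216
```

```bash
python3 look.py 14
```

```text
10.525 [0.47543037 0.08407823 0.07132895] [-1.79983331e+02 -9.49024070e-03 -5.47604485e+00] 0.021585127963468124 [-0.19354373 -0.11756558 -2.09989826] [-0.11634549  0.20674897 -0.01429552]
pin press xy mm -40.0 31.0 origin z 0.10382895346071111
```

View pics/z14.png

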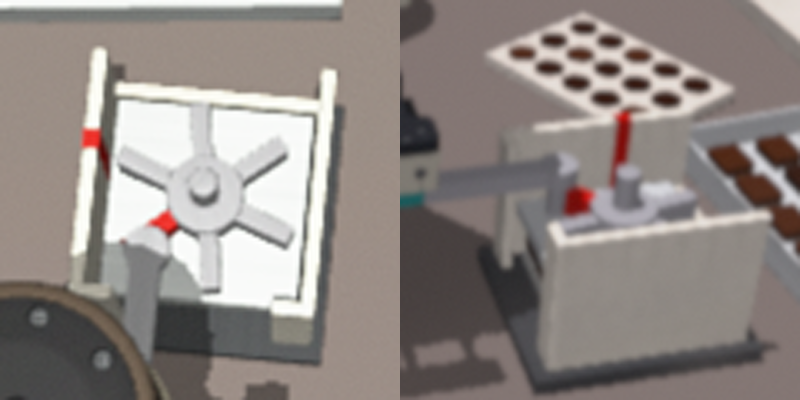

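The red lug turned with the pin, to about 52° (near lug at about -8°). Next I'll lift and go back for the second stroke.

Emit:
{"method": "servo_tool", "body": {"steps": [[1.5,0,0.3,0,0],[1.5,0,0,-1.5,0],[1.5,0,0,-2.2,0],[1.5,0,1.4,0,0],[1.5,0,2,0,0],[1.5,0,2,0,0],[1.5,0,0,0,0],[1.5,0,0,0,0]]}}

```text
time_s: 11.62
tcp_pos: [0.4695, 0.0261, 0.1079]
eef_rot: [180.0, 0.0, -5.6]
contact_force: [-0.3, 1.1, -2.2]
gripper_width: 0.0215
```

```bash
python3 look.py 15
```

```text
11.625 [0.46951392 0.02605799 0.10791241] [ 1.79984422e+02  3.46747374e-02 -5.59257207e+00] 0.021505292663462443 [-0.27439247  1.05071548 -2.22700645] [-0.03299661 -0.04494413 -0.00959635]
pin press xy mm -40.3 -27.6 origin z 0.1404124144306425
```

View pics/z15.png

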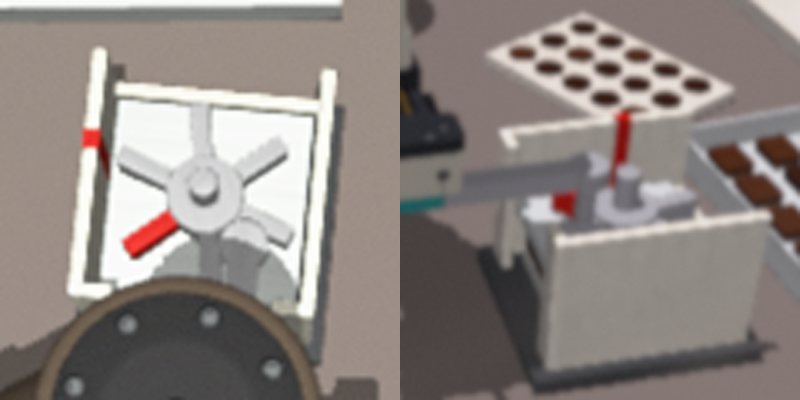

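Emit:
{"method": "servo_tool", "body": {"steps": [[1.5,0,0,1.2,0],[1.5,0,0,1.4,0],[1.5,0,0,1,0],[1.5,0,0,0,0],[1.5,0,0,0,0]]}}

```text
time_s: 12.35
tcp_pos: [0.47, 0.0268, 0.0724]
eef_rot: [180.0, -0.0, -5.5]
contact_force: [-0.5, 0.2, -1.8]
gripper_width: 0.0215
```

```bash
python3 look.py 16
```

```text
12.35 [0.4700054  0.02678194 0.07243517] [ 1.79991542e+02 -5.15562497e-03 -5.51321858e+00] 0.02148512374766514 [-0.54626573  0.24410953 -1.81135703] [-0.04127354 -0.04604836  0.01166213]
pin press xy mm -39.9 -26.6 origin z 0.10493517155471242
```

View pics/z16.png

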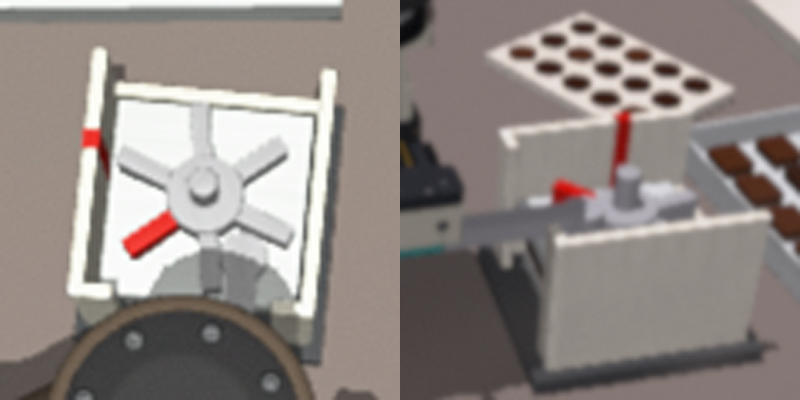

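Emit:
{"method": "servo_tool", "body": {"steps": [[1.5,0,-0.5,0,0],[1.5,0,-0.8,0,0],[1.5,0,-0.9,0,0],[1.5,0,-0.9,0,0],[1.5,0,-0.8,0,0],[1.5,0,-0.5,0,0],[1.5,0,0,0,0],[1.5,0,0,0,0]]}}

```text
time_s: 13.45
tcp_pos: [0.4744, 0.0708, 0.0725]
eef_rot: [-180.0, -0.0, -5.5]
contact_force: [1.3, -0.0, -2.6]
gripper_width: 0.0212
```

Emit:
{"method": "servo_tool", "body": {"steps": [[1.5,0,-0.2,0,0],[1.5,0,-0.1,0,0],[1.5,0,0,0,0]]}}

```text
time_s: 13.82
tcp_pos: [0.4742, 0.0733, 0.0723]
eef_rot: [180.0, 0.0, -5.5]
contact_force: [-1.2, -2.9, -1.9]
gripper_width: 0.0218
```

```bash
python3 look.py 17
```

```text
13.825 [0.47418758 0.07332427 0.07231277] [ 1.79990159e+02  1.43091291e-02 -5.54319266e+00] 0.02176763834119236 [-1.24790123 -2.89881405 -1.92123719] [-0.71577662  0.18192885 -0.2312323 ]
pin press xy mm -40.2 20.0 origin z 0.10481277488213625
```

View pics/z17.png

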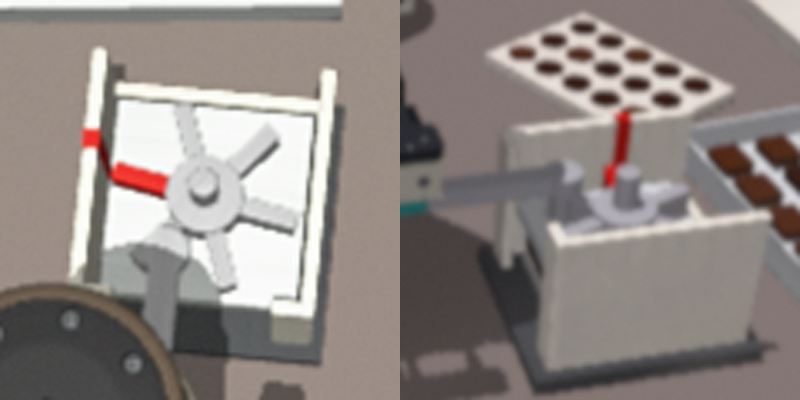

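Emit:
{"method": "servo_tool", "body": {"steps": [[1.5,0,-0.2,0,0],[1.5,0,-0.1,0,0],[1.5,0,0,0,0]]}}

```text
time_s: 14.3
tcp_pos: [0.4746, 0.0766, 0.0724]
eef_rot: [-180.0, -0.0, -5.5]
contact_force: [0.8, -1.2, -2.4]
gripper_width: 0.0214
```

Emit:
{"method": "servo_tool", "body": {"steps": [[1.5,0,-0.2,0,0],[1.5,0,-0.1,0,0],[1.5,0,0,0,0]]}}

```text
time_s: 14.68
tcp_pos: [0.4749, 0.0795, 0.0723]
eef_rot: [180.0, 0.0, -5.5]
contact_force: [0.3, -1.3, -2.1]
gripper_width: 0.0219
```

```bash
python3 look.py 18
```

```text
14.675 [0.47486082 0.07950848 0.07232857] [ 1.79998350e+02  4.17611600e-03 -5.52685952e+00] 0.021906739438065658 [ 0.34004743 -1.32254662 -2.05045889] [-0.73779766  0.25507959 -0.2003851 ]
pin press xy mm -40.1 26.3 origin z 0.10482857384542876
```

View pics/z18.png

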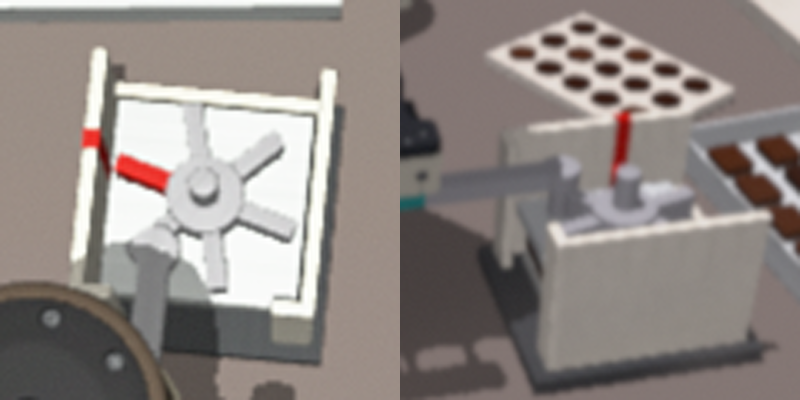

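Emit:
{"method": "servo_tool", "body": {"steps": [[1.5,0,-0.15,0,0],[1.5,0,-0.1,0,0],[1.5,0,0,0,0]]}}

```text
time_s: 15.15
tcp_pos: [0.4746, 0.0814, 0.0722]
eef_rot: [180.0, 0.1, -5.6]
contact_force: [-1.9, -5.0, -2.4]
gripper_width: 0.0215
```

Emit:
{"method": "servo_tool", "body": {"steps": [[1.5,0,-0.15,0,0],[1.5,0,-0.05,0,0],[1.5,0,0,0,0]]}}

```text
time_s: 15.52
tcp_pos: [0.4744, 0.0829, 0.072]
eef_rot: [179.9, 0.1, -5.6]
contact_force: [-2.2, -6.9, -1.6]
gripper_width: 0.0221
```

```bash
python3 look.py 19
```

```text
15.525 [0.47436602 0.08293425 0.07202368] [ 1.79913586e+02  9.82222740e-02 -5.59730474e+00] 0.022073572662260184 [-2.22250825 -6.89636965 -1.63521347] [-2.59946503  0.55845561 -1.00271891]
pin press xy mm -41.0 29.5 origin z 0.10452367522033612
```

View pics/z19.png

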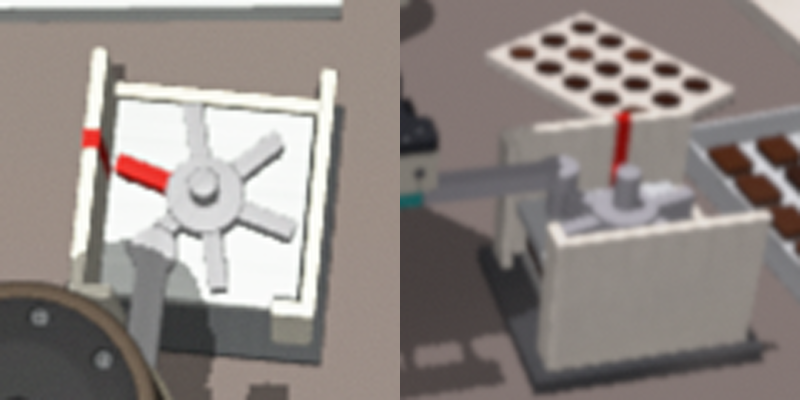

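Emit:
{"method": "servo_tool", "body": {"steps": [[1.5,0,-0.15,0,0],[1.5,0,0,0,0]]}}

```text
time_s: 15.88
tcp_pos: [0.4742, 0.0841, 0.0719]
eef_rot: [179.9, 0.1, -5.6]
contact_force: [-1.7, -7.2, -1.0]
gripper_width: 0.0217
```

```bash
python3 - <<'E'
from h import *
im=cv2.imread('pics/t19.png')[95:205,250:355];im2=cap('top','t20')[95:205,250:355,::-1]
s=r.get_state();print(s['tcp_pos'],s['contact_force'],s['moment'])
cv2.imwrite('pics/z20.png',cv2.resize(im2,None,fx=5.5,fy=5.5,interpolation=cv2.INTER_CUBIC))
cv2.imwrite('pics/w20.png',cap('wrist','w20')[:,:,::-1])
E
```

```text
[0.47421463 0.08407576 0.07190775] [-2.7868957  -7.90634109 -0.17471538] [-3.08428779  0.66617374 -1.14748581]
```

View pics/z20.png

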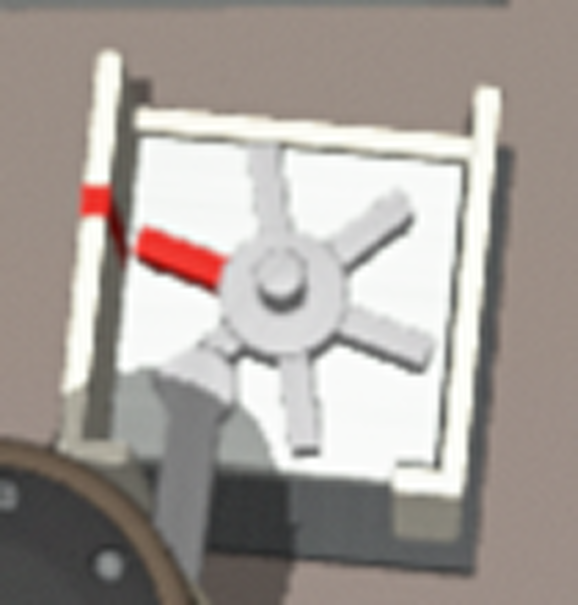

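View pics/w20.png

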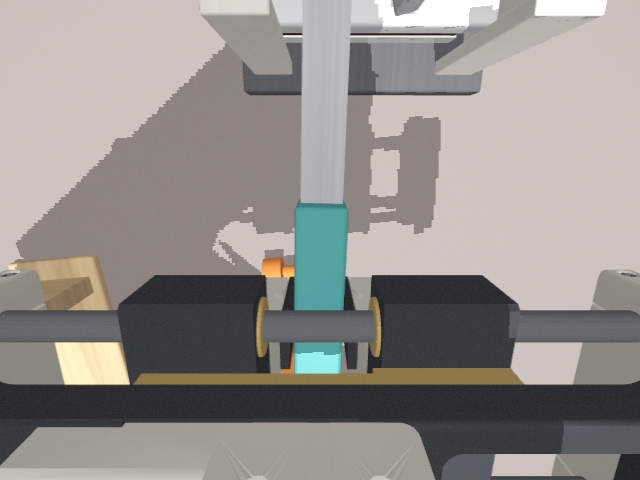

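```bash
python3 - <<'E'
from h import *
cr=lambda a,b:(250+(a+.5)/5.5-.5,95+(b+.5)/5.5-.5)
def ang(p,q):
    a=pt('top',*cr(*p),.092);b=pt('top',*cr(*q),.092);d=a-b
    return 174.5-np.degrees(np.arctan2(d[1],d[0])), (a+b)/2,np.linalg.norm(d)
print(ang((141,245),(428,353)),106.3)
print(ang((306,450),(265,146)),46.3-60)
print(ang((279,452),(293,145)),'start')
E
```

```text
(np.float64(105.79052454674472), array([0.65996977, 0.03389213, 0.092     ]), np.float64(0.1127840291410991)) 106.3
(np.float64(347.0742302482998), array([0.66055576, 0.0334521 , 0.092     ]), np.float64(0.11432197068883893)) -13.700000000000003
(np.float64(-2.803534790876739), array([0.66036824, 0.03322361, 0.092     ]), np.float64(0.11446653160178252)) start
```

Measured lug angle is 105.8–107.1°, against 106.3° for home. The force rose to 8 N with no further turn, so the nut is on its stop and meets the stripe. Now I'll back off and lift out.

Emit:
{"method": "servo_tool", "body": {"steps": [[1.5,0,0.6,0,0],[1.5,0,0.5,0,0],[1.5,0,0,-1.5,0],[1.5,0,0,-3,0],[1.5,0,0,-4,0],[1.5,0,0,-0.5,0],[1.5,0,0,0,0],[1.5,0,0,0,0]]}}

```text
time_s: 16.98
tcp_pos: [0.4738, 0.0743, 0.1612]
eef_rot: [180.0, 0.1, -5.5]
contact_force: [0.0, -0.2, -2.4]
gripper_width: 0.0213
```

```bash
python3 look.py 21; python3 - <<'E'
from h import *
cap('wrist','w21')
E
```

```text
16.975 [0.47380157 0.07430666 0.16123107] [ 1.79962394e+02  8.24069123e-02 -5.52619030e+00] 0.021328146427325907 [ 0.04304724 -0.21989708 -2.41211428] [-0.02271869  0.05833177  0.02516222]
pin press xy mm -40.7 21.0 origin z 0.1937310715450701
```

View pics/z21.png

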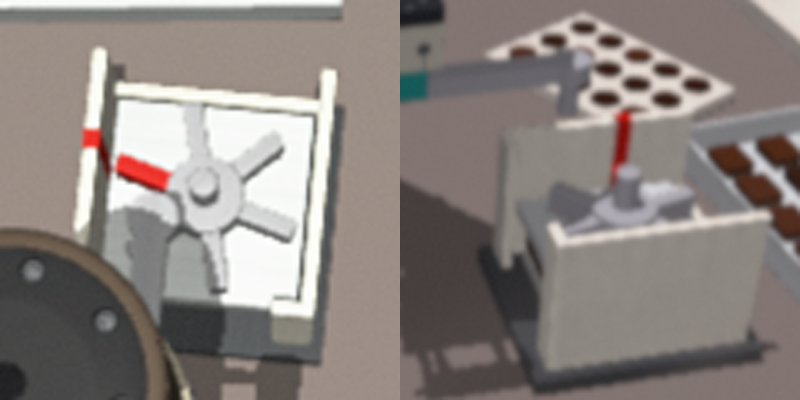

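View pics/w21.png

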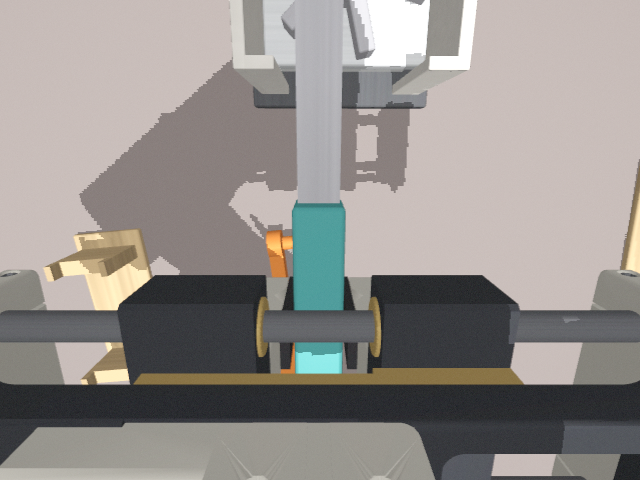

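Emit:
{"method": "servo_tool", "body": {"steps": [[1.5,-0.6,-1.5,0,-2],[1.5,-1.3,-3.5,0,-2],[1.5,-1.6,-4.5,0,-1.5],[1.5,-1.8,-5,0,0],[1.5,-1.6,-4.5,0,0],[1.5,-0.8,-2.2,0,0],[1.5,0,-0.7,0,0],[1.5,0,0,0,0]]}}

```text
time_s: 18.12
tcp_pos: [0.4021, 0.2955, 0.1621]
eef_rot: [180.0, 0.0, 0.1]
contact_force: [-0.3, -0.8, -1.5]
gripper_width: 0.0216
```

Emit:
{"method": "servo_tool", "body": {"steps": [[1.5,0,0,0,0],[1.5,0,0,0,0]]}}

```text
time_s: 18.38
tcp_pos: [0.4025, 0.2944, 0.1624]
eef_rot: [180.0, 0.0, -0.1]
contact_force: [-0.2, 0.5, -3.1]
gripper_width: 0.0217
```

```bash
python3 - <<'E'
from h import *
s=r.get_state();print(s['tcp_pos'],s['eef_rot'],s['contact_force']);cap('wrist','w22')
E
```

```text
[0.40254315 0.2944287  0.16239321] [ 1.79998361e+02  2.67323605e-03 -8.56627028e-02] [-0.2000441   0.51683702 -3.13450918]
```

View pics/w22.png

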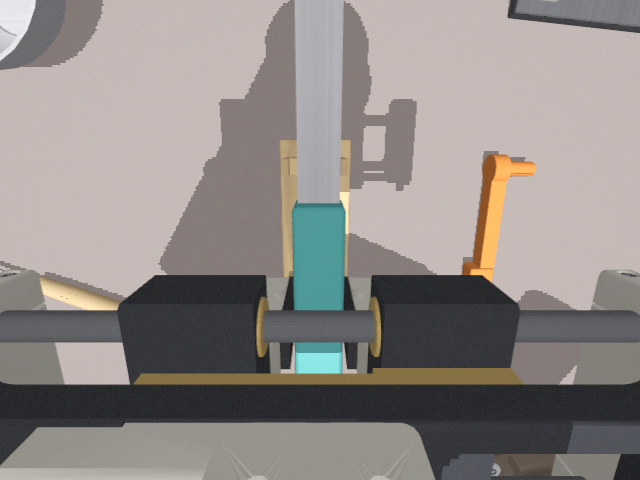

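Emit:
{"method": "servo_tool", "body": {"steps": [[1.5,-0.42,0.07,1.5,0],[1.5,0,0,3.5,0],[1.5,0,0,4,0],[1.5,0,0,2.5,0],[1.5,0,0,1.3,0],[1.5,0,0,0,0],[1.5,0,0,0,0],[1.5,0,0,0,0]]}}

```text
time_s: 19.42
tcp_pos: [0.3986, 0.2951, 0.0353]
eef_rot: [-179.9, -0.1, -0.0]
contact_force: [-0.6, 0.1, -2.7]
gripper_width: 0.0218
```

```bash
python3 - <<'E'
from h import *
s=r.get_state();print(s['tcp_pos'],s['eef_rot'],s['contact_force']);w=cap('wrist','w23');im=cap('side','s23')
a=np.hstack([cv2.resize(w[0:385,220:420],(270,520)),cv2.resize(im[130:240,190:300],(520,520))])
cv2.imwrite('pics/z23.png',a[:,:,::-1])
E
```

```text
[0.39856329 0.29509132 0.03533634] [-1.79907342e+02 -6.21243884e-02 -2.34518012e-02] [-0.64616956  0.13591012 -2.70773648]
```

View pics/z23.png

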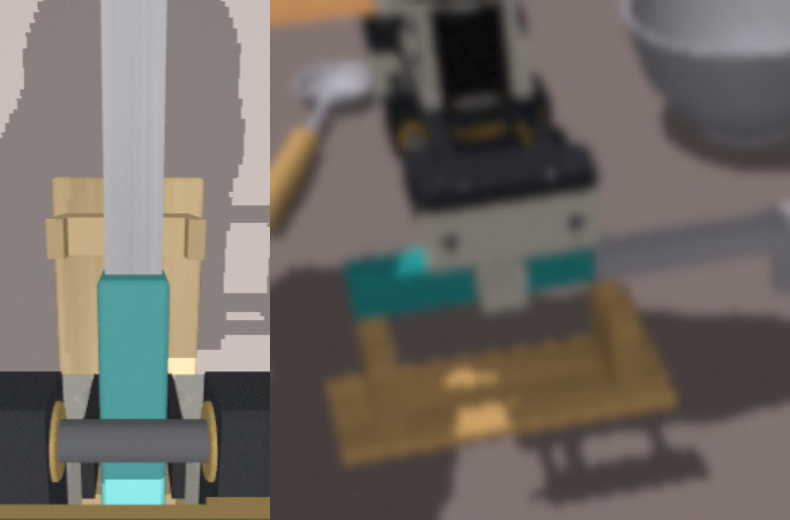

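Emit:
{"method": "servo_tool", "body": {"steps": [[1.5,0,0.1,0.6,0],[1.5,0,0,0.6,0],[1.5,0,0,0.35,0],[1.5,0,0,0.15,0],[1.5,0,0,0,0],[1.5,0,0,0,0]]}}

```text
time_s: 20.27
tcp_pos: [0.3979, 0.2931, 0.0174]
eef_rot: [180.0, 0.0, -0.0]
contact_force: [-2.6, -3.6, 3.7]
gripper_width: 0.0212
```

Emit:
{"method": "servo_tool", "body": {"steps": [[3,0,0,0,0],[6,0,0,0,0],[6,0,0,0,0],[6,0,0,0,0],[6,0,0,-1.5,0],[6,0,0,-3,0],[6,0,0,-5,0],[6,0,0,-5,0]]}}

```text
time_s: 21.28
tcp_pos: [0.398, 0.2932, 0.1637]
eef_rot: [180.0, 0.0, -0.0]
contact_force: [1.3, 0.7, 0.3]
gripper_width: 0.0599
```

Emit:
{"method": "servo_tool", "body": {"steps": [[6,-0.5,0,-2,0],[6,0,0,0,0],[6,0,0,0,0]]}}

```text
time_s: 21.65
tcp_pos: [0.3927, 0.2931, 0.1815]
eef_rot: [180.0, 0.0, -0.0]
contact_force: [-0.8, 0.1, -0.6]
gripper_width: 0.06
```

```bash
python3 - <<'E'
from h import *
s=r.get_state();print(s['tcp_pos'],s['eef_rot'],s['contact_force'],s['gripper_width']);w=cap('wrist','w24');im=cap('side','s24')
a=np.hstack([cv2.resize(w[0:385,220:420],(270,520)),cv2.resize(im[130:240,190:320],(520,440))[:, :, :] if False else cv2.resize(im[130:260,190:320],(520,520))])
cv2.imwrite('pics/z24.png',a[:,:,::-1])
E
```

```text
[0.3927437  0.29306213 0.18148874] [ 1.79960896e+02  4.86970801e-02 -3.41413218e-02] [-0.81408468  0.10305139 -0.59388521] 0.05995825632108874
```

View pics/z24.png

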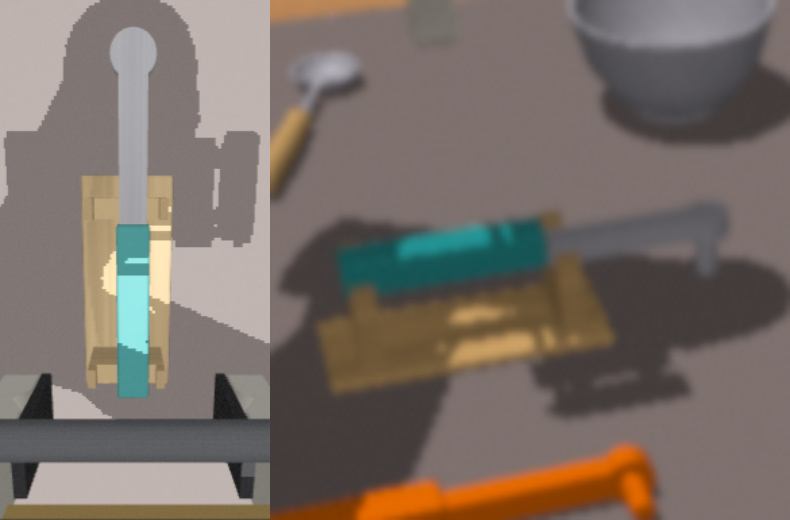

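Emit:
{"method": "servo_tool", "body": {"steps": [[6,-0.5,-4,0,0],[6,-1,-6,0,0],[6,-1,-6,0,0],[6,-1,-6,0,0],[6,-1,-4,0,0],[6,0,0,0,0],[6,0,0,0,0],[6,0,0,0,0]]}}

```text
time_s: 22.75
tcp_pos: [0.3486, 0.5525, 0.1822]
eef_rot: [180.0, 0.0, -0.1]
contact_force: [0.7, -0.2, 0.8]
gripper_width: 0.0599
```

```bash
python3 - <<'E'
from h import *
s=r.get_state();print(s['time_s'],s['tcp_pos'],s['contact_force']);t=cap('top','t25')
h=cv2.cvtColor(t,cv2.COLOR_RGB2HSV);m=cv2.inRange(h,(80,100,60),(100,255,255));m[:,:150]=0;m[:,210:]=0
c=max(cv2.findContours(m,0,1)[0],key=cv2.contourArea);print(cv2.minAreaRect(c))
E
```

```text
22.75 [0.34858975 0.55246917 0.18218149] [ 0.72630466 -0.19312236  0.79372641]
((175.0, 285.0), (58.0, 12.0), 90.0)
```

View pics/t25.png

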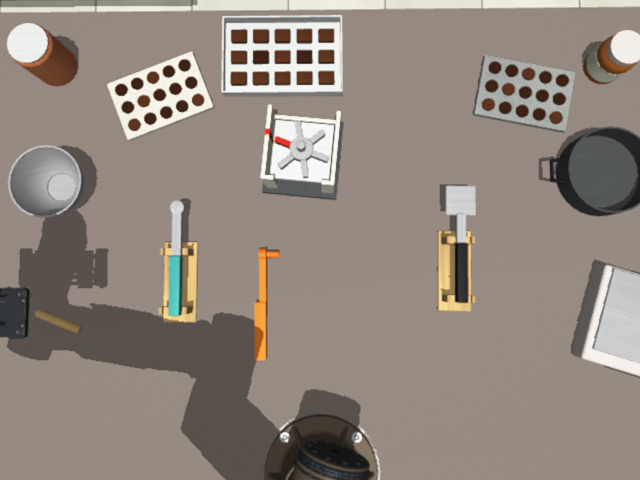

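The wrench is back on its rack at (175,285), versus (174,285) at the start. The red lug is at the mark, and the scraper and orange decoy haven't moved. I'm handing in.

```bash
python3 -c "
from plant import r
print(r.close_job())"
```

```text
the job is handed in; nothing more can be done
None
```

The ring nut is tightened to its hard stop in two strokes, with a lift-out between them. The pin wrench is back on its rack, and I handed the job in at about 22.8 s.

- **Nut:** the red lug measured 105.8–107.1° against 106.3° for home. The sideways push rose to about 8 N with no further turn, so it is on the stop. In the last top view the lug points to the red mark.
- **Wrench:** it lies in its saddles within about 1 pixel (roughly 2 mm) of where it started. Its angle on the rack may differ from the start by up to about 1.5°.
- **Other things:** the scraper and the orange look-alike are unmoved. The gripper stayed clear of the press, and the arm was touching nothing at hand-in.

**Failures and disagreements:**
- **First grasp:** it closed above the handle. The cameras showed the finger ends about 30 mm short of the reported TCP, so I reopened, lowered about 25 mm and gripped properly.
- **Camera readings:** the top and wrist cameras disagreed with each other by about 3–4 mm in y. I used values between the two.

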